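Swing the tag reader over the blue-lidded jar and take a reading

ROBOT

A 6-joint arm with a two-finger parallel gripper is mounted at the origin on the work surface. World frame = base frame: x ahead of the robot, y to its left, z up, the work surface at z = 0. Lengths are in m, angles in rad, forces in N, time in s.
With the tool pointing down it reaches from about 0.325 to 0.75 m from the base axis. Payload 7.6 kg.
Tool frame: the origin (TCP) lies midway between the tips of the shut fingers; the grasp point (between the pads) lies 19 mm behind it; z points along the fingers, y is the line along which they close (so a half turn about z gives the same grasp; the last joint's range is limited). The gripper opens to 85 mm and grips with 20 to 120 N. Pads are 22 mm wide; open, the fingers measure 114 mm over their backs; the gripper's body (76 mm by 85 mm) begins 54 mm behind the grasp point. The pads swing forward as they close: fully open they stand 13 mm farther back than shut.
Start: joints at [-1.311, 0.052, 1.401, -0, 1.689, -0.07], TCP at [0.17, -0.497, 0.231] pointing down, gripper open.
Joint ranges: [-2.9, 2.9], [-0.91, 2.17], [0.12, 2.37], [-1.06, 4.2], [0.26, 2.73], [-2.93, 2.93]. Speed limits (rad/s): [2.57, 2.57, 3.01, 3.14, 3.14, 3.14].

INTERFACE

Orientations are given as a unit quaternion [x, y, z, w].
In Python, from rig import robot, eyes gives the robot as it stands.
- The arm moves only by the tool apply_moves, never from a script. Its argument "commands" is a list that holds one entry, the list of rows, each a list of 5 numbers: the closure in counts, from 0 (fully open) to 255 (shut), then the shift along the tool's x, y, z in m, then the turn about the tool's z in rad. A call has 1 to 5 rows; each row is the pose to reach, as a shift and turn from the pose commanded when the call began, along the tool's axes at that moment; what a row does not reach only later rows make up. A row lasts 1/12 s, in which the tool goes at most 41.7 mm and 7.16 degrees, less where a joint would pass 70% of its speed; a pose out of reach is approached as far as the arm can. A call with a gripper value outside its range is refused whole. The fingers move at their own pace and stop on an object; "force" is the grip in N (left out, the last holds). Time passes only in rows, so rows that repeat a pose let the fingers close. It gives the time, the measured TCP pose, the force, the opening and the grip force at its end, in the units of the state.
- robot.sense(): the state, without advancing time (a new reading comes with each control period).
- eyes.read_camera(name): name is "scene" or "top" or "wrist"; returns a dict with "pixels" (420x560x3 uint8, red, green, blue), "mtx" (3x3 intrinsics, pixels), "camera_from_world" (4x4, takes a point from world to camera coordinates). Camera axes: x right, y up, looking along -z (the intrinsics and any distortion apply to the point x, -y, -z); pixel columns grow to the right and rows downward; lengths in m; the calibration is good to about 2 mm. A picture is of the moment at which its call begins. There is no depth.
- robot.sign_off(): hands the job in; it is judged then, once.
The state is a dict: "clock": time; "joint_pos": joint angles; "dq": joint speeds; "joint_torque": joint torques, N m; "position": TCP position; "ee_rot": TCP orientation; "wrist_force": force on the tool from outside, world axes, zero at the start; "moment": the same for the moment, N m; "opening": finger opening in m; "grasp_force": force on a finger pad.
Only numpy, scipy, OpenCV 4.12 (cv2) and the standard library are available. Lean on these libraries where they do the work, as an engineer would, in place of code of your own. Each camera call takes 0.05 s, during which the arm holds its last target. There are 200 camera calls.

TASK

Gently push the white swing arm of the tag reader round with a fingertip, without gripping it, until its reading head is centred above the jar with the blue lid. Leave the arm there and then press the green button on the small white pod right down and let it come back up. Do not lift or shift any jar, knock aside the beaker, dishes or tube rack near them, or press the button before the head is over the blue lid.

Things in the scene. Friction and masses are not known exactly. Their poses are not given: they have to be found in the camera images.
- reader: tag reader stand, fixed to the bench: grey hub 110 mm across, 10 mm high, with an upright post 32 mm in diameter and four spokes to flat pads 76 mm across, 8 mm high, centred 160 mm from the post axis at -60, -26, 26 and 60 degrees (plus to the left) from the stand's -x direction. Origin on the post axis at bench level, z up. It carries the white swing arm, above the jars
- reader_arm (a joint): angle of the white swing arm about the upright post axis, rad, -1.4 to 1.4: 0 along the stand's -x direction (towards the robot at yaw 0), growing clockwise seen from above (to the robot's left). Friction only (about 1.6 N of push at 110 mm from the axis), no spring or detents: it stays where left. Pushing or gripping it with over 20 N fails the run
- reader_push (a point): point on the centreline of the swing arm, 110 mm from the post axis, 158 mm above the bench. The arm is a level white bar 18 mm wide, 24 mm high (146 to 170 mm above the bench); from 25 to 138 mm from the axis its two sides are bare and can be pushed. A black cap 44 mm across covers the post, top at 172 mm
- reader_eye (a point): centre of the underside of the reading head at the arm's outer end, 160 mm from the post axis, 127 mm above the bench; swings with the arm. The head is a black upright cylinder 40 mm in diameter, 127 to 172 mm above the bench, with an orange dot at the centre of its top
- read_button (a joint): travel of the green push button in m: 0 up, 0.006 right down (about 5 N); springs back when let go. It counts as pressed beyond 0.004
- read_button_top (a point): centre of the top face of the green button (34 mm diameter), which sits on a fixed white pod 90 x 90 x 30 mm; pressed straight down. The pod stands on the left or right of the reader (varies)
- jar_blue: loose closed sample jar, clear body, 58 mm diameter, 80 mm tall, 0.1 to 0.2 kg, with a blue lid; origin at the centre of its underside, z up. It stands on one of the four pads of the reader (which one varies), its lid top about 88 mm above the bench, some 39 mm below the reading head
- jar_white: loose closed sample jar, clear body, 58 mm diameter, 80 mm tall, 0.1 to 0.2 kg, with a white lid; origin at the centre of its underside, z up. It stands on one of the four pads of the reader (which one varies), its lid top about 88 mm above the bench, some 39 mm below the reading head
- jar_yellow: loose closed sample jar, clear body, 58 mm diameter, 80 mm tall, 0.1 to 0.2 kg, with a yellow lid; origin at the centre of its underside, z up. It stands on one of the four pads of the reader (which one varies), its lid top about 88 mm above the bench, some 39 mm below the reading head
- jar_red: loose closed sample jar, clear body, 58 mm diameter, 80 mm tall, 0.1 to 0.2 kg, with a red lid; origin at the centre of its underside, z up. It stands on one of the four pads of the reader (which one varies), its lid top about 88 mm above the bench, some 39 mm below the reading head
- tube_rack: bystander: loose blue tube rack 90 x 90 mm with white and orange capped tubes, 57 mm high; origin at the centre of its underside; on the side of the reader across from the pod
- beaker: bystander: loose glass beaker, 70 mm diameter, 90 mm tall, on the robot's side of the reader, left or right; origin at the centre of its underside
- dish_stack: bystander: loose clear stack of dishes, 76 mm diameter, 45 mm tall, on the robot's side of the reader, left or right; origin at the centre of its underside
Not all that is in view belongs to the job. Leave any brown or purple look-alike of the part that bears read_button alone.

How it is judged:
On the way, in this order (a step that is already met when the one before it is completed fails the run):
1. the reading head is centred over the blue lid (horizontal distance between reader_eye and jar_blue below 0.012 m), for 0.3 s.
2. the green button is pressed while the head is over the blue lid (horizontal distance between reader_eye and jar_blue below 0.012 m and value of joint read_button above 0.004 m), for 0.05 s.
At the end, for the whole second after the job is handed in: the reading head's centre is within 12 mm (horizontally) of the centre of the blue-lidded jar and the arm is at rest, the button has been pressed with the head there and is up again, and all four jars stand upright within 15 mm of where they started (horizontal distance between reader_eye and jar_blue below 0.012 m and velocity of joint reader_arm between -0.03 and 0.03 rad/s and value of joint read_button below 0.002 m and distance of each of jar_blue, jar_white, jar_yellow, jar_red from where it was at the start of the episode below 0.015 m and angle between each of jar_blue, jar_white, jar_yellow, jar_red's own z axis and vertical below 0.1 rad); the robot touches nothing.
It fails at once if the button is pressed before the head is over the blue lid, or while it is not there (value of joint read_button above 0.004 m and not (horizontal distance between reader_eye and jar_blue below 0.012 m)).
It fails at once if a jar is lifted, shifted by more than 15 mm or tipped (distance of any of jar_blue, jar_white, jar_yellow, jar_red from where it was at the start of the episode above 0.015 m or angle between any of jar_blue, jar_white, jar_yellow, jar_red's own z axis and vertical above 0.2 rad).
It fails at once if the reader is pushed or gripped with more than 20 N (contact force between the fingers and reader above 20 N).
It fails at once if the tube rack, beaker or dish stack is shifted by more than 25 mm (distance of any of tube_rack, beaker, dish_stack from where it was at the start of the episode above 0.025 m).
It also fails if it takes over 48 s, if anything falls off the work surface, if the arm or the gripper's body presses on something with over 40 N, if the wrist force passes 120 N, or if a joint passes its speed limit or range.

## Working session

There is one attempt and no reset: what is moved stays moved. The work goes in short steps, Python scripts to look and compute and a tool call to move; the robot and the scene stay as the last step left them, time stands still between calls to the robot, and variables do not carry over. Pictures are saved under pics/ and viewed, at most 10 in all, crops included, and the job is handed in when it is done.

Besides the shell and the picture viewer there is one more tool, called after "Call:" as name([rows], argument=value, ...), one row to a line, values as JSON. apply_moves: Moves the arm, as the interface text tells. Its arguments: {"type":"object","properties":{"commands":{"type":"array"},"force":{"type":"number"}},"required":["commands"]}

```bash
mkdir -p pics; ls; python3 - <<'E'
from rig import robot, eyes
import cv2,numpy as np
for n in("top","scene"):
    c=eyes.read_camera(n); cv2.imwrite(f"pics/{n}0.png",c["pixels"][:,:,::-1]); print(n,np.round(c["mtx"],1).tolist(),np.round(c["camera_from_world"],3).tolist())
s=robot.sense(); print(s["clock"],s["position"],s["ee_rot"],s["opening"])
E
```

```text
pics
top [[387.5, 0.0, 281.3], [0.0, 387.5, 209.0], [0.0, 0.0, 1.0]] [[-0.013, -1.0, -0.001, 0.038], [0.995, -0.013, 0.098, -0.541], [-0.098, 0.001, 0.995, -0.901], [0.0, 0.0, 0.0, 1.0]]
scene [[378.9, 0.0, 273.5], [0.0, 378.9, 215.3], [0.0, 0.0, 1.0]] [[-0.169, 0.986, 0.006, 0.089], [-0.834, -0.146, 0.531, 0.393], [0.524, 0.085, 0.847, -1.259], [0.0, 0.0, 0.0, 1.0]]
0.1 [ 0.16997947 -0.49643393  0.23055646] [ 9.86434565e-01  1.64153445e-01 -6.68013428e-05 -7.00378910e-04] 0.08567881897746604
```

View pics/top0.png

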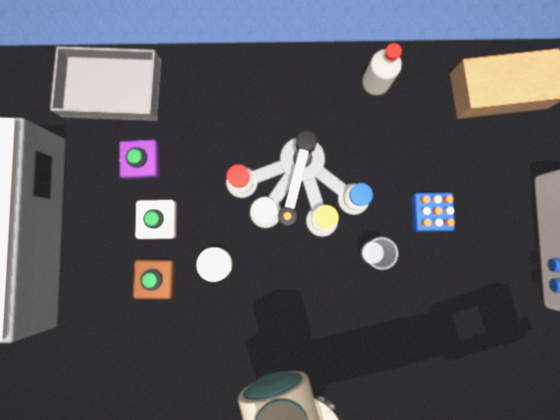

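View pics/scene0.png

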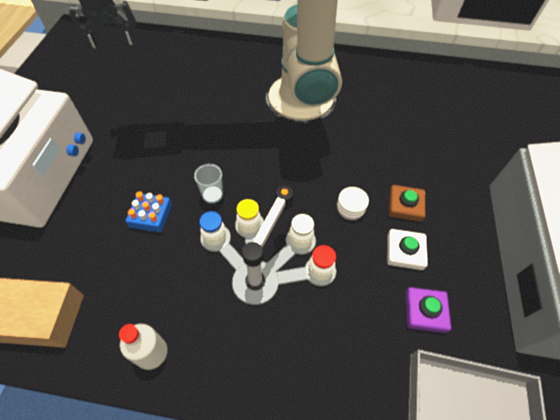

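Top view: the blue lid is at (361,194). Lookalikes for it are the rack at (435,212) and the knobs at (555,265). The orange dot is at (288,216) and the black cap at (306,141). There are three green buttons: the white pod's at (152,219), which is my choice, brown's at (150,280) and purple's at (136,157).

```bash
cat >h.py <<'E'
from rig import robot, eyes
import cv2,numpy as np
def ray(c,u,v):
    M=np.array(c["camera_from_world"]);K=np.array(c["mtx"]);R=M[:3,:3]
    d=np.linalg.solve(K,[u,v,1]);return -R.T@M[:3,3],R.T@(d*[1,-1,-1])
def onz(c,u,v,z):
    o,d=ray(c,u,v);return o+d*(z-o[2])/d[2]
def tri(a,b):
    A=np.zeros((3,3));B=np.zeros(3)
    for o,d in(a,b):
        d=d/np.linalg.norm(d);P=np.eye(3)-np.outer(d,d);A+=P;B+=P@o
    return np.linalg.solve(A,B)
def blobs(c,lo,hi,win=None,amin=15):
    h=cv2.cvtColor(np.ascontiguousarray(c["pixels"]),cv2.COLOR_RGB2HSV)
    m=cv2.inRange(h,np.array(lo),np.array(hi))
    if win:
        k=np.zeros_like(m);x0,y0,x1,y1=win;k[y0:y1,x0:x1]=255;m&=k
    n,_,s,ce=cv2.connectedComponentsWithStats(m)
    return [(s[i,4],*ce[i]) for i in np.argsort(-s[1:,4])+1 if s[i,4]>=amin]
E
python3 - <<'E'
from h import *
t=eyes.read_camera("top");s=eyes.read_camera("scene")
def show(name,lo,hi,wt,ws,z):
    a=blobs(t,lo,hi,wt)[0];b=blobs(s,lo,hi,ws)[0]
    print(name,np.round(a,1),np.round(b,1),"top",np.round(onz(t,*a[1:],z),4),"scene",np.round(onz(s,*b[1:],z),4),"tri",np.round(tri(ray(t,*a[1:]),ray(s,*b[1:])),4))
show("blue",(105,150,80),(120,255,255),(335,175,385,215),(190,200,230,240),.088)
show("yellow",(24,130,80),(34,255,255),(300,195,345,240),(230,190,265,230),.088)
show("dot",(8,140,120),(22,255,255),(275,200,300,230),(270,180,300,205),.172)
show("red",(0,150,80),(8,255,255),(220,160,255,195),(305,240,340,275),.088)
show("btn",(45,120,60),(80,255,255),(135,200,175,240),(390,225,425,260),.04)
a=blobs(t,(0,0,0),(179,255,60),(290,128,322,146));print("cap",a[:2])
for w in((200,245,232,285),(248,195,282,230)):print("white",np.round(blobs(t,(0,0,150),(179,60,255),w)[0],1))
im=np.hstack([cv2.resize(t["pixels"][120:260,220:400],None,fx=3,fy=3),cv2.resize(t["pixels"][180:260,130:180],(250,420))])[:,:,::-1]
cv2.imwrite("pics/crop.png",im)
E
```

```text
blue [ 42.  367.6 190. ] [362.  210.1 220.6] top [ 0.5756 -0.1639  0.088 ] scene [ 0.5679 -0.1455  0.088 ] tri [ 0.5731 -0.1522  0.0979]
yellow [ 28.  333.1 209.5] [360.  247.2 208.1] top [ 0.5325 -0.0853  0.088 ] scene [ 0.5179 -0.0662  0.088 ] tri [ 0.5298 -0.0727  0.1073]Traceback (most recent call last):
  File "<stdin>", line 8, in <module>
  File "<stdin>", line 4, in show
IndexError: list index out of range
```

```bash
python3 - <<'E'
from h import *
t=eyes.read_camera("top");s=eyes.read_camera("scene")
for n,c,pts in(("t",t,[(361,194),(357,197),(325,216),(288,216),(239,176),(152,219),(306,141),(350,203)]),("s",s,[(211,223),(248,209),(285,192),(324,258),(410,244)])):
    h=cv2.cvtColor(np.ascontiguousarray(c["pixels"]),cv2.COLOR_RGB2HSV)
    print(n,[h[v,u].tolist() for u,v in pts])
im=np.hstack([cv2.resize(t["pixels"][120:260,220:400],None,fx=3,fy=3),cv2.resize(t["pixels"][180:260,130:180],(250,420))])[:,:,::-1]
cv2.imwrite("pics/crop.png",im)
E
```

```text
t [[104, 136, 246], [104, 132, 246], [30, 86, 247], [27, 121, 247], [2, 140, 247], [68, 116, 238], [170, 9, 89], [17, 9, 245]]
s [[105, 178, 239], [30, 229, 247], [24, 215, 250], [3, 194, 247], [67, 161, 225]]
```

View pics/crop.png

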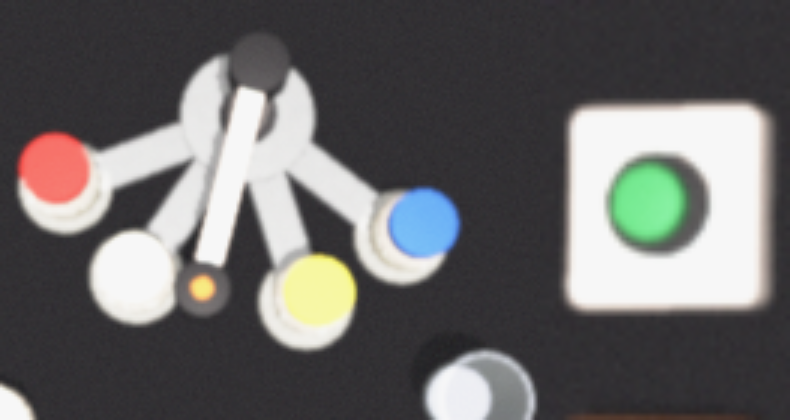

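The crop shows the cap at crop (260,62), the orange dot at (203,288), the blue lid at (424,222), and the green button on the white pod. Next I re-measure with looser masks.

```bash
python3 - <<'E'
from h import *
t=eyes.read_camera("top");s=eyes.read_camera("scene")
R={}
def show(name,lo,hi,wt,ws,z):
    a=blobs(t,lo,hi,wt,5)[0];b=blobs(s,lo,hi,ws,5)[0]
    print(name,np.round(a,1),np.round(b,1),"top",np.round(onz(t,*a[1:],z),4),"scene",np.round(onz(s,*b[1:],z),4),"tri",np.round(tri(ray(t,*a[1:]),ray(s,*b[1:])),4))
    R[name]=onz(t,*a[1:],z)
show("blue",(98,90,80),(120,255,255),(335,175,385,215),(190,200,230,240),.088)
show("yellow",(24,60,80),(38,255,255),(300,195,345,240),(230,190,265,230),.088)
show("dot",(8,70,100),(35,255,255),(275,205,300,230),(270,180,300,205),.172)
show("red",(0,100,80),(8,255,255),(220,160,255,195),(305,240,340,275),.088)
show("btn",(45,80,60),(80,255,255),(135,200,175,240),(390,225,425,260),.04)
show("cap",(0,0,0),(179,255,110),(294,128,320,152),(240,240,262,264),.172)
for w in((190,245,235,285),(248,195,282,230)):
    b=blobs(t,(0,0,150),(179,60,255),w)[0];print("white",np.round(b,1))
# circle from 3 lids (r=.16) intersect + dot
from scipy.optimize import least_squares
P=np.array([R[k][:2] for k in("blue","yellow","red","dot")])
f=least_squares(lambda q:np.hypot(*(P-q).T)-.16,[.66,-.02]);q=f.x;print("post",q,f.fun)
d=P-q;print("ang deg (left +)",np.degrees(np.arctan2(-d[:,1],-d[:,0])))
E
```

```text
blue [449.  361.4 193.6] [386.  210.1 220.7] top [ 0.5675 -0.1499  0.088 ] scene [ 0.5681 -0.1455  0.088 ] tri [ 0.5674 -0.148   0.0866]
yellow [459.  326.3 216. ] [367.  247.2 208. ] top [ 0.5183 -0.07    0.088 ] scene [ 0.5176 -0.0662  0.088 ] tri [ 0.518  -0.068   0.0887]
dot [ 71.  286.9 215.5] [ 53.  284.2 191.2] top [0.5138 0.0192 0.172 ] scene [0.5128 0.0212 0.172 ] tri [0.5136 0.0202 0.173 ]
red [438.  237.8 175.1] [461.  323.6 256. ] top [0.6132 0.1274 0.088 ] scene [0.6141 0.1294 0.088 ] tri [0.6135 0.1285 0.0865]
btn [191.  151.4 218.1] [168.  410.3 243.3] top [0.5226 0.3364 0.04  ] scene [0.5192 0.3376 0.04  ] tri [0.5222 0.3354 0.0448]
cap [514.  306.5 137.7] [436.  250.5 252.3] top [ 0.6734 -0.0233  0.172 ] scene [ 0.6737 -0.0221  0.172 ] tri [ 0.6735 -0.0227  0.1714]
white [986.  213.6 264.1]
white [803.  265.5 210.6]
post [ 0.66882629 -0.02341643] [ 0.00207798 -0.00241848  0.00074652  0.00078079]
ang deg (left +) [ 51.28886977  17.17646186 -69.76797063 -15.35842283]
```

Call:
apply_moves([
  [[255,0.035,-0.024,0,0],[255,0.07,-0.048,0,0],[255,0.105,-0.072,0,0],[255,0.14,-0.096,0,0],[255,0.14,-0.096,0,0]],
], force=30)

```text
clock: 0.82
position: [0.2744, -0.3565, 0.2318]
ee_rot: [0.986, 0.167, 0.001, -0.0]
wrist_force: [-0.9, -0.3, 0.3]
opening: 0.0255
grasp_force: 0.0
```

Call:
apply_moves([
  [[255,0.035,-0.02,0,0],[255,0.07,-0.04,0,0],[255,0.105,-0.06,0,0],[255,0.14,-0.08,0,0],[255,0.16,-0.096,0,0]],
])

```text
clock: 1.23
position: [0.3934, -0.2156, 0.2314]
ee_rot: [0.986, 0.165, 0.0, -0.0]
wrist_force: [0.7, -0.6, -0.7]
opening: -0.0003
grasp_force: 0.0
```

Call:
apply_moves([
  [[255,0.03,-0.02,0,0],[255,0.06,-0.04,0,0],[255,0.09,-0.06,0,0],[255,0.12,-0.08,0,0],[255,0.14,-0.096,0,0]],
])

```text
clock: 1.65
position: [0.4944, -0.0796, 0.2312]
ee_rot: [0.986, 0.165, 0.0, -0.0]
wrist_force: [0.1, -0.0, -0.1]
opening: 0.0002
grasp_force: 0.0
```

Call:
apply_moves([
  [[255,0.03,-0.02,0,0.12],[255,0.06,-0.04,0,0.24],[255,0.09,-0.06,0,0.36],[255,0.12,-0.08,0,0.48],[255,0.126,-0.094,0,0.6]],
])

```text
clock: 2.07
position: [0.5837, 0.0508, 0.2299]
ee_rot: [0.991, -0.137, -0.001, -0.0]
wrist_force: [-0.6, 1.0, -1.2]
opening: -0.0001
grasp_force: 0.0
```

```bash
cat >>h.py <<'E'
def to(s,target):  # world delta -> tool axes; tool x yaw
    from scipy.spatial.transform import Rotation as Ro
    r=Ro.from_quat(s["ee_rot"]);x=r.as_matrix()[:,0]
    return np.round(r.inv().apply(np.array(target)-s["position"]),4),round(np.degrees(np.arctan2(x[1],x[0])),1)
E
python3 - <<'E'
from h import *
s=robot.sense();print(s["clock"],np.round(s["position"],4),s["opening"],to(s,[.582,.048,.152]),np.round(s["wrist_force"],1))
c=eyes.read_camera("wrist");cv2.imwrite("pics/w1.png",c["pixels"][:,:,::-1])
E
```

```text
2.0667 [0.5837 0.0508 0.2299] -0.00012216975308748654 (array([-0.0008,  0.0032,  0.0779]), np.float64(-15.7)) [-0.6  1.  -1.2]
```

View pics/w1.png

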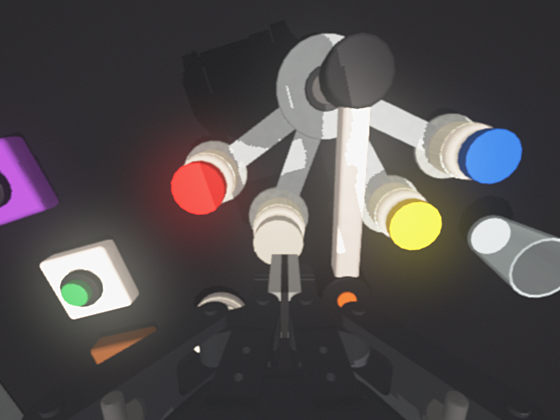

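The wrist view has the shut fingers at (285,300) on the left side of the white arm at (350,190). The blue lid is at (490,155), far right. Descend beside the bar.

Call:
apply_moves([
  [[255,0,0.003,0.03,0],[255,0,0.003,0.06,0],[255,0,0.003,0.078,0],[255,0,0.003,0.078,0],[255,0,0.003,0.078,0]],
])

```text
clock: 2.53
position: [0.5806, 0.0446, 0.1529]
ee_rot: [0.991, -0.135, -0.001, 0.0]
wrist_force: [0.2, -1.0, 0.5]
opening: -0.0001
grasp_force: 0.0
```

Call:
apply_moves([
  [[255,0,0.004,0,0],[255,0,0.008,0,0],[255,0,0.012,0,0],[255,0,0.015,0,0],[255,0,0.018,0,0]],
])

```text
clock: 2.95
position: [0.5764, 0.0273, 0.1541]
ee_rot: [0.991, -0.135, 0.001, -0.0]
wrist_force: [0.9, 3.0, 1.5]
opening: 0.0
grasp_force: 1.3
```

Call:
apply_moves([
  [[255,-0.0007,0.0032,0,-0.03],[255,-0.0012,0.0063,0,-0.06],[255,-0.0017,0.0095,0,-0.09],[255,-0.0021,0.0127,0,-0.12],[255,-0.0024,0.016,0,-0.15]],
])

```text
clock: 3.37
position: [0.57, 0.013, 0.1539]
ee_rot: [0.998, -0.059, 0.001, -0.0]
wrist_force: [1.8, 1.6, -0.4]
opening: -0.0003
grasp_force: 1.0
```

```bash
python3 - <<'E'
from h import *
s=robot.sense();print(s["clock"],np.round(s["position"],4),to(s,[.582,.048,.152]),np.round(s["wrist_force"],1))
t=eyes.read_camera("top");cv2.imwrite("pics/t2.png",cv2.resize(t["pixels"][100:280,200:420],None,fx=3,fy=3)[:,:,::-1])
E
```

```text
3.3667 [0.57   0.013  0.1539] (array([ 0.0078, -0.0361,  0.002 ]), np.float64(-6.8)) [ 1.8  1.6 -0.4]
```

View pics/t2.png

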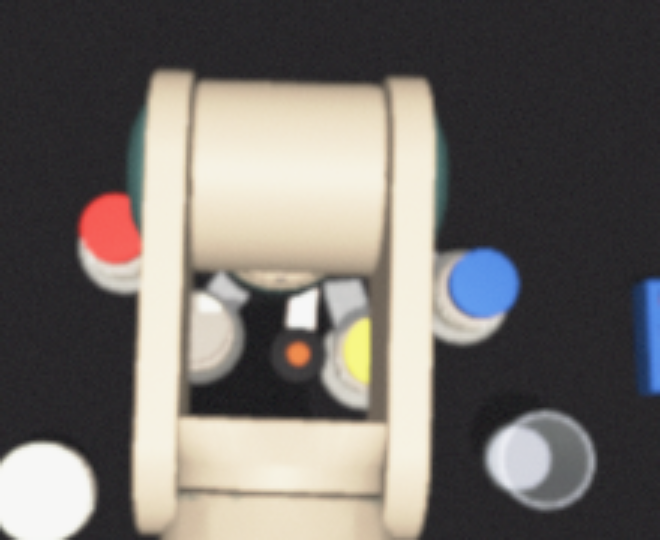

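The top view shows the dot moved to crop (298,354) with the jars unmoved, so the arm follows the finger. Continue along the arc.

Call:
apply_moves([
  [[255,-0.0007,0.0032,0,-0.03],[255,-0.0012,0.0063,0,-0.06],[255,-0.0017,0.0095,0,-0.09],[255,-0.0021,0.0127,0,-0.12],[255,-0.0024,0.016,0,-0.15]],
])

```text
clock: 3.83
position: [0.5656, -0.0024, 0.1538]
ee_rot: [1.0, 0.016, 0.001, -0.0]
wrist_force: [0.8, 2.2, 0.3]
opening: -0.0004
grasp_force: 1.0
```

Call:
apply_moves([
  [[255,-0.0007,0.0032,0,-0.03],[255,-0.0012,0.0063,0,-0.06],[255,-0.0017,0.0095,0,-0.09],[255,-0.0021,0.0127,0,-0.12],[255,-0.0024,0.016,0,-0.15]],
])

```text
clock: 4.25
position: [0.5636, -0.0185, 0.1537]
ee_rot: [0.996, 0.09, 0.001, -0.0]
wrist_force: [0.8, 2.0, 0.1]
opening: 0.0001
grasp_force: 1.0
```

Call:
apply_moves([
  [[255,-0.0007,0.0032,0,-0.03],[255,-0.0012,0.0063,0,-0.06],[255,-0.0017,0.0095,0,-0.09],[255,-0.0021,0.0127,0,-0.12],[255,-0.0024,0.016,0,-0.15]],
])

```text
clock: 4.67
position: [0.5641, -0.0346, 0.1536]
ee_rot: [0.986, 0.165, 0.0, -0.0]
wrist_force: [0.7, 1.7, 0.7]
opening: 0.0002
grasp_force: 1.0
```

```bash
cat >m.py <<'E'
from h import *
s=robot.sense();print(s["clock"],np.round(s["position"],4),to(s,[.672,-.0225,.154]),np.round(s["wrist_force"],1))
for n in("top","scene","wrist"):
    c=eyes.read_camera(n)
    for k,lo,hi,z,ex in(("dot",(8,90,100),(25,255,255),.172,(.585,-.06)),("blue",(98,90,80),(120,255,255),.088,(.5675,-.148)),("yel",(26,60,80),(38,255,255),.088,(.518,-.068))):
        for b in blobs(c,lo,hi,None,15):
            p=onz(c,*b[1:],z)
            if np.hypot(p[0]-ex[0],p[1]-ex[1])<(.11 if k=="dot" else .03): print(n,k,np.round(b,1),np.round(p,4), "ang",np.round(np.degrees(np.arctan2(-.0225-p[1],.672-p[0])),1), "rad",round(np.hypot(.672-p[0],-.0225-p[1]),4))
E
python3 m.py
```

```text
4.6667 [ 0.5641 -0.0346  0.1536] (array([ 0.106 ,  0.0236, -0.0003]), np.float64(19.0)) [0.7 1.7 0.7]
top dot [195.  320.6 217. ] [ 0.5098 -0.0485  0.172 ] ang 9.1 rad 0.1643
top dot [ 64.  334.8 213. ] [ 0.5176 -0.0772  0.172 ] ang 19.5 rad 0.1638
top yel [ 43.  329.7 224.8] [ 0.4984 -0.077   0.088 ] ang 17.4 rad 0.182
scene dot [ 43.  239.2 211.4] [ 0.5822 -0.0657  0.172 ] ang 25.7 rad 0.0997
scene dot [ 32.  252.5 215.1] [ 0.5864 -0.0356  0.172 ] ang 8.7 rad 0.0866
scene blue [382.  210.2 220.8] [ 0.5683 -0.1453  0.088 ] ang 49.8 rad 0.1607
wrist dot [445.  519.  343.8] [ 0.5726 -0.1566  0.172 ] ang 53.4 rad 0.167
wrist dot [397.  547.8 298.6] [ 0.6   -0.155  0.172] ang 61.5 rad 0.1508
wrist dot [207.  553.5 326.4] [ 0.5872 -0.1669  0.172 ] ang 59.6 rad 0.1674
wrist dot [158.  303.3 257.3] [ 0.5829 -0.0371  0.172 ] ang 9.3 rad 0.0903
wrist blue [3753.   421.6  260.4] [ 0.5708 -0.1429  0.088 ] ang 49.9 rad 0.1573
wrist yel [ 19.  304.  261.4] [ 0.541  -0.0583  0.088 ] ang 15.3 rad 0.1358
```

The arm reads 19.5° and the tool yaw 19.0°. The blue lid is at about 50°, so three more arc calls, then a close look.

Call:
apply_moves([
  [[255,-0.0007,0.0032,0,-0.03],[255,-0.0012,0.0063,0,-0.06],[255,-0.0017,0.0095,0,-0.09],[255,-0.0021,0.0127,0,-0.12],[255,-0.0024,0.016,0,-0.15]],
])

```text
clock: 5.23
position: [0.5669, -0.0503, 0.1534]
ee_rot: [0.971, 0.238, 0.0, -0.0]
wrist_force: [-0.2, 3.6, -1.0]
opening: -0.0001
grasp_force: 0.9
```

Call:
apply_moves([
  [[255,-0.0007,0.0032,0,-0.03],[255,-0.0012,0.0063,0,-0.06],[255,-0.0017,0.0095,0,-0.09],[255,-0.0021,0.0127,0,-0.12],[255,-0.0024,0.016,0,-0.15]],
])

```text
clock: 5.65
position: [0.5721, -0.0656, 0.1533]
ee_rot: [0.951, 0.31, 0.0, -0.0]
wrist_force: [-0.8, 2.9, 0.8]
opening: -0.0001
grasp_force: 0.9
```

Call:
apply_moves([
  [[255,-0.0007,0.0032,0,-0.03],[255,-0.0012,0.0063,0,-0.06],[255,-0.0017,0.0095,0,-0.09],[255,-0.0021,0.0127,0,-0.12],[255,-0.0024,0.016,0,-0.15]],
])

```text
clock: 6.07
position: [0.5795, -0.0799, 0.1533]
ee_rot: [0.925, 0.38, -0.0, -0.0]
wrist_force: [-0.9, 2.5, -0.5]
opening: 0.0001
grasp_force: 0.9
```

```bash
python3 m.py; python3 - <<'E'
from h import *
a=eyes.read_camera("scene")["pixels"][150:290,150:300];b=eyes.read_camera("top")["pixels"][130:270,270:420]
cv2.imwrite("pics/c3.png",cv2.resize(np.hstack([a,b]),(780,364))[:,:,::-1])
E
```

```text
6.0667 [ 0.5795 -0.0799  0.1533] (array([ 0.1061,  0.0242, -0.0007]), np.float64(44.7)) [-0.9  2.5 -0.5]
top dot [254.  329.9 215.2] [ 0.5131 -0.0672  0.172 ] ang 15.7 rad 0.1651
top dot [ 66.  363.8 193.4] [ 0.5565 -0.1371  0.172 ] ang 44.8 rad 0.1627
scene dot [334.  248.2 209.3] [ 0.5736 -0.0478  0.172 ] ang 14.4 rad 0.1016
scene blue [322.  209.2 222. ] [ 0.572  -0.1465  0.088 ] ang 51.1 rad 0.1593
wrist dot [819.  220.4 253.7] [ 0.573  -0.0463  0.172 ] ang 13.5 rad 0.1018
wrist blue [499.  357.4 285.2] [ 0.5844 -0.1561  0.088 ] ang 56.8 rad 0.1598
wrist yel [2813.   215.3  265.1] [ 0.5196 -0.0653  0.088 ] ang 15.7 rad 0.1583
```

View pics/c3.png

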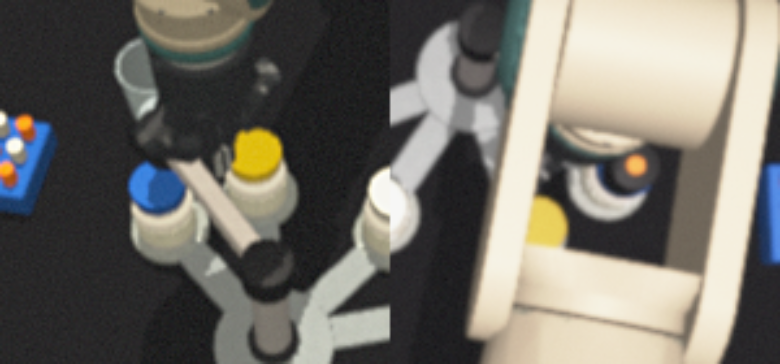

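The scene crop shows the black head just short of the blue lid at crop (158,188). The dot is at 44.8° and the lid at about 50.4°, so push about 0.1 rad more, slowly.

Call:
apply_moves([
  [[255,-0.0005,0.0021,0,-0.02],[255,-0.0009,0.0042,0,-0.04],[255,-0.0013,0.0064,0,-0.06],[255,-0.0016,0.0085,0,-0.08],[255,-0.0019,0.0104,0,-0.098]],
])

```text
clock: 6.73
position: [0.5857, -0.0892, 0.1533]
ee_rot: [0.905, 0.426, 0.0, -0.0]
wrist_force: [-1.0, 2.2, -0.2]
opening: -0.0001
grasp_force: 0.9
```

Call:
apply_moves([
  [[255,0,-0.003,0,0],[255,0,-0.008,0,0],[255,0,-0.015,0,0],[255,0,-0.025,0,0],[255,0,-0.025,0,0]],
])

```text
clock: 7.15
position: [0.5653, -0.0721, 0.1534]
ee_rot: [0.905, 0.425, -0.0, -0.0]
wrist_force: [-0.5, -0.5, 0.2]
opening: 0.0
grasp_force: 0.0
```

Call:
apply_moves([
  [[255,0,0,-0.03,0],[255,0,0,-0.06,0],[255,0,0,-0.08,0],[255,-0.03,-0.02,-0.08,0],[255,-0.06,-0.04,-0.08,0]],
])

```text
clock: 7.57
position: [0.4975, -0.0939, 0.2342]
ee_rot: [0.905, 0.426, 0.001, 0.001]
wrist_force: [-0.7, -1.2, 0.4]
opening: 0.0001
grasp_force: 0.0
```

```bash
python3 m.py; python3 -c "
from h import *
print(to(robot.sense(),[.522,.336,.23]))"
```

```text
7.5667 [ 0.4975 -0.0939  0.2342] (array([0.1662, 0.0887, 0.0805]), np.float64(50.4)) [-0.7 -1.2  0.4]
top dot [212.  324.1 215.8] [ 0.5122 -0.0555  0.172 ] ang 11.7 rad 0.1632
top yel [ 56.  318.  211.9] [ 0.5277 -0.0516  0.088 ] ang 11.4 rad 0.1472
top yel [ 44.  327.1 225.1] [ 0.4979 -0.0712  0.088 ] ang 15.6 rad 0.1808
top yel [ 15.  318.7 224.1] [ 0.5003 -0.0524  0.088 ] ang 9.9 rad 0.1743
scene dot [ 79.  245.2 215. ] [ 0.5889 -0.051   0.172 ] ang 19.0 rad 0.0878
scene dot [ 45.  204.7 200.9] [ 0.5685 -0.1457  0.172 ] ang 50.0 rad 0.1609
scene dot [ 21.  254.8 202.7] [ 0.5542 -0.0371  0.172 ] ang 7.1 rad 0.1187
scene blue [208.  207.8 224.3] [ 0.5787 -0.1482  0.088 ] ang 53.4 rad 0.1566
scene yel [284.  247.3 207.7] [ 0.5167 -0.0662  0.088 ] ang 15.7 rad 0.1613
wrist dot [1677.   287.5  157. ] [ 0.5281 -0.0567  0.172 ] ang 13.4 rad 0.1479
wrist dot [348.  414.4 215.3] [ 0.5709 -0.146   0.172 ] ang 50.7 rad 0.1595
wrist blue [1303.   368.1  182.5] [ 0.5648 -0.1356  0.088 ] ang 46.5 rad 0.1558
wrist yel [348.  280.3 137.4] [ 0.527  -0.0487  0.088 ] ang 10.2 rad 0.1473
wrist yel [346.  281.4 177.6] [ 0.5036 -0.0782  0.088 ] ang 18.3 rad 0.1774
(array([ 0.3474, -0.2552,  0.0033]), np.float64(50.2))
```

In the scene view the dot at (0.5685,-0.1457) and the lid at (0.5681,-0.1455) agree within 1 mm. On to the white pod.

Call:
apply_moves([
  [[255,0.03,-0.022,0,0],[255,0.06,-0.044,0,0],[255,0.09,-0.066,0,0],[255,0.12,-0.088,0,0],[255,0.15,-0.11,0,0]],
])

```text
clock: 8.13
position: [0.5089, 0.0941, 0.2337]
ee_rot: [0.905, 0.425, 0.001, 0.0]
wrist_force: [0.5, -0.3, 0.1]
opening: 0.0001
grasp_force: 0.0
```

Call:
apply_moves([
  [[255,0.03,-0.022,0,0],[255,0.06,-0.044,0,0],[255,0.09,-0.066,0,0],[255,0.12,-0.088,0,0],[255,0.15,-0.11,0,0]],
])

```text
clock: 8.55
position: [0.5199, 0.2802, 0.2334]
ee_rot: [0.905, 0.425, 0.001, 0.0]
wrist_force: [1.4, -0.4, -0.4]
opening: 0.0
grasp_force: 0.0
```

Call:
apply_moves([
  [[255,0.03,-0.022,0.03,0],[255,0.047,-0.035,0.06,0],[255,0.047,-0.035,0.09,0],[255,0.047,-0.035,0.12,0],[255,0.047,-0.035,0.13,0]],
])

```text
clock: 8.97
position: [0.5207, 0.3361, 0.0973]
ee_rot: [0.905, 0.426, -0.004, 0.0]
wrist_force: [-0.5, -0.7, -0.6]
opening: -0.0
grasp_force: 0.0
```

```bash
python3 - <<'E'
from h import *
s=robot.sense();print(s["clock"],np.round(s["position"],4),to(s,[.522,.336,.045]),np.round(s["wrist_force"],1))
for n,e in(("top",.05),("scene",.05)):
    c=eyes.read_camera(n)
    if n=="top":
        for k,lo,hi,z in(("dot",(8,70,100),(35,255,255),.172),("blue",(98,90,80),(120,255,255),.088)):
            for b in blobs(c,lo,hi,(335,170,390,220),5):print(k,np.round(b,1),np.round(onz(c,*b[1:],z),4))
    for b in blobs(c,(45,80,60),(80,255,255)):print(n,np.round(b,1),np.round(onz(c,*b[1:],.045),4))
c=eyes.read_camera("wrist");cv2.imwrite("pics/w4.png",np.vstack([c["pixels"]])[:,:,::-1])
E
```

```text
8.9667 [0.5207 0.3361 0.0973] (array([0.0011, 0.0012, 0.0523]), np.float64(50.4)) [-0.5 -0.7 -0.6]
dot [ 71.  369.1 187.1] [ 0.5693 -0.1483  0.172 ]
dot [ 35.  336.3 214.9] [ 0.5136 -0.0801  0.172 ]
blue [212.  358.6 197.9] [ 0.5579 -0.1431  0.088 ]
top [186.  134.2 156. ] [0.6708 0.3785 0.045 ]
top [165.  152.4 218.2] [0.5218 0.3323 0.045 ]
top [ 20.  155.3 280.4] [0.378  0.3229 0.045 ]
scene [220.  431.9 304.7] [0.6698 0.3802 0.045 ]
scene [171.  410.2 243.3] [0.5223 0.3358 0.045 ]
scene [140.  410.1 196. ] [0.3799 0.3383 0.045 ]
```

View pics/w4.png

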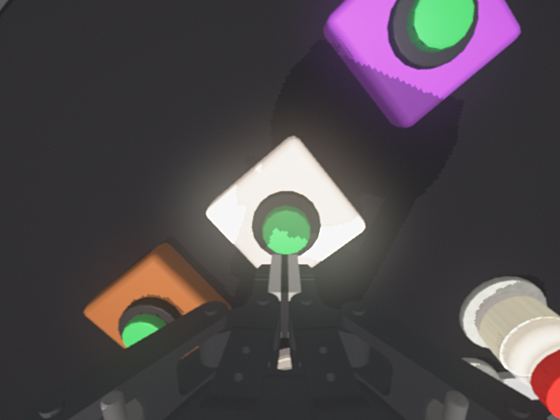

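The fingertips are above the white pod's green button at (286,230). The top view puts the dot 2 mm from the lid centre. Press.

Call:
apply_moves([
  [[255,0.001,0.001,0.02,0],[255,0.001,0.001,0.04,0],[255,0.001,0.001,0.046,0],[255,0.001,0.001,0.049,0],[255,0.001,0.001,0.052,0]],
])

```text
clock: 9.53
position: [0.5252, 0.3366, 0.0534]
ee_rot: [0.905, 0.425, 0.002, -0.0]
wrist_force: [0.2, 1.4, -1.3]
opening: -0.0001
grasp_force: 0.0
```

Call:
apply_moves([
  [[255,0,0,0.001,0],[255,0,0,0.002,0],[255,0,0,0.003,0],[255,0,0,0.003,0]],
])

```text
clock: 9.87
position: [0.525, 0.3366, 0.0495]
ee_rot: [0.905, 0.425, 0.001, 0.0]
wrist_force: [1.6, 0.4, 2.9]
opening: 0.0001
grasp_force: 1.4
```

Call:
apply_moves([
  [[255,0,0,0.001,0],[255,0,0,0.002,0],[255,0,0,0.003,0],[255,0,0,0.003,0]],
])

```text
clock: 10.2
position: [0.5249, 0.3366, 0.0461]
ee_rot: [0.905, 0.425, 0.001, -0.0]
wrist_force: [2.8, 0.3, 5.0]
opening: -0.0004
grasp_force: 2.4
```

Call:
apply_moves([
  [[255,0,0,0.001,0],[255,0,0,0.002,0],[255,0,0,0.002,0],[255,0,0,0.002,0]],
])

```text
clock: 10.53
position: [0.525, 0.3366, 0.0459]
ee_rot: [0.905, 0.425, 0.002, 0.0]
wrist_force: [-1.4, -2.0, 14.5]
opening: -0.0002
grasp_force: 7.3
```

Force rose to 14.5 N with no further travel, so the button is bottomed. Retreat upward and check.

Call:
apply_moves([
  [[255,0,0,-0.005,0],[255,0,0,-0.02,0],[255,0,0,-0.05,0],[255,0,0,-0.09,0],[255,0,0,-0.12,0]],
])

```text
clock: 10.95
position: [0.5235, 0.336, 0.1647]
ee_rot: [0.905, 0.425, -0.001, -0.0]
wrist_force: [-0.0, 0.8, 0.2]
opening: -0.0001
grasp_force: 0.0
```

Call:
apply_moves([
  [[255,0,0,-0.02,0],[255,0,0,-0.02,0],[255,0,0,-0.02,0],[255,0,0,-0.02,0]],
])

```text
clock: 11.28
position: [0.5233, 0.3358, 0.1811]
ee_rot: [0.905, 0.425, -0.002, 0.0]
wrist_force: [-0.2, 0.1, -0.5]
opening: -0.0
grasp_force: 0.0
```

```bash
python3 - <<'E'
from h import *
s=robot.sense();print(s["clock"],np.round(s["position"],4),np.round(s["wrist_force"],1))
c=eyes.read_camera("top")
for b in blobs(c,(8,70,100),(35,255,255),(355,170,390,220),5):print("top dot",np.round(onz(c,*b[1:],.172),4))
c=eyes.read_camera("scene")
for b in blobs(c,(8,90,100),(25,255,255),(190,190,220,212),5):print("scene dot",np.round(onz(c,*b[1:],.172),4))
for b in blobs(c,(45,80,60),(80,255,255),(390,225,425,260)):print("btn",np.round(b,1))
print(robot.sign_off())
E
```

```text
11.2833 [0.5233 0.3358 0.1811] [-0.2  0.1 -0.5]
top dot [ 0.5693 -0.1483  0.172 ]
scene dot [ 0.5683 -0.1457  0.172 ]
btn [166.  410.  243.3]
the job is handed in; nothing more can be done
None
```

The job is handed in at 11.3 s: the reading head measured about 2 mm or less from the blue lid's centre in two camera views, and the white pod's green button was pressed right down and came back up; the hand-in gave no verdict.

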